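# Complete the condiment carrier and pick it up level

## Robot

A 7-joint arm with a two-finger parallel gripper is mounted at the origin on a cart in front of the work surface, level with it; the furniture and walls round the work are solid. World frame = base frame: x ahead of the robot, y to its left, z up, the work surface at z = 0. Lengths are in m, angles in rad, forces in N, time in s.
With the tool pointing down it reaches from about 0.425 to 0.875 m from the base axis. Payload 4.7 kg.
Tool frame: the origin (TCP) lies midway between the tips of the shut fingers; the grasp point (between the pads) lies 19 mm behind it; z points along the fingers, y is the line along which they close (so a half turn about z gives the same grasp; the last joint's range is limited). The gripper opens to 85 mm and grips with 20 to 120 N. Pads are 22 mm wide; open, the fingers measure 114 mm over their backs; the gripper's body (76 mm by 85 mm) begins 54 mm behind the grasp point. The pads swing forward as they close: fully open they stand 13 mm farther back than shut.
Start: joints at [-1.174, 0.321, -0.07, 1.45, 0.023, 1.371, -0.057], TCP at [0.243, 0.603, 0.231] pointing down, gripper open.
Joint ranges: [-2.86, 2.86], [-0.3, 2.09], [-1.38, 1.24], [0.06, 2.45], [-1.56, 4.7], [0.09, 2.05], [-2.69, 2.69]. Speed limits (rad/s): [2.57, 2.57, 3.14, 3.14, 3.14, 3.14, 3.14].

## Interface

Orientations are given as a rotation vector (axis times angle).
In Python, from plant import bot, grab_frame gives the robot as it stands. Calls block until the motion is done:
- bot.move_to(position, orientation): joint-space move of the TCP to a pose.
- bot.movel(position, orientation=None, max_speed=0.15, force_limit=None): straight line of the TCP; orientation=None keeps the orientation; max_speed is the mean speed in m/s. With force_limit (N) it stops when the force on the tool has changed by that much, and returns True; else False.
- bot.set_joints(angles): joint-space move.
- bot.open_jaws() and bot.grab(newtons=None): open the fingers fully, or close them until they stop; newtons is the grip in N (None keeps the last).
- bot.dwell(seconds).
- bot.inverse_kinematics(position, orientation): joint angles nearest the present ones, or None.
- bot.observe(): the state.
- grab_frame(name): name is "side" or "top"; returns a dict with "color" (420x560x3 uint8, red, green, blue), "camera_matrix" (3x3 intrinsics, pixels), "world_from_camera" (4x4, takes a point from camera to world coordinates). Camera axes: x right, y up, looking along -z (the intrinsics and any distortion apply to the point x, -y, -z); pixel columns grow to the right and rows downward; lengths in m; the calibration is good to about 2 mm. A picture is of the moment at which its call begins. There is no depth.
A pose or a line that the arm cannot do raises bot.PlanningError and nothing moves.
- bot.sign_off(): hands the job in; it is judged then, once.
The state is a dict: "time": time; "qpos": joint angles; "joint_vel": joint speeds; "joint_efforts": joint torques, N m; "ee_pos": TCP position; "eef_rot": TCP orientation; "wrist_force": force on the tool from outside, world axes, zero at the start; "ft_torque": the same for the moment, N m; "opening": opening from 0.0 (shut) to 1.0 (fully open); "gripper_force": force on a finger pad.
Only numpy, scipy, OpenCV 4.12 (cv2) and the standard library are available. Lean on these libraries where they do the work, as an engineer would, in place of code of your own. Each camera call takes 0.05 s, during which the arm holds its last target. There are 200 camera calls.

## Task

Stand the jar with the red cap in the empty well of the dark wooden condiment carrier, beside the salt shaker, and let go of it while the carrier still stands on the worktop. Then take the carrier by its grip bar, lift it straight up about 10 cm, and finish while still holding it there, steady and level, with both condiments upright in their wells. Tip nothing over on the way and leave the other things where they stand.

Things in the scene. Friction and masses are not known exactly. Their poses are not given: they have to be found in the camera images.
- carrier: Loose dark wooden condiment carrier, about 0.45 kg empty: a block 88 mm (its x) x 172 mm (its y) x 24 mm high with two round wells (48 mm across, 18 mm deep) bored 60 mm either side of its centre along its y, and between them an upright frame: two thin steel posts carrying a wooden grip bar. Origin: centre of its underside; z up. Highest point 140 mm. Wall cabinets hang 0.5 m above the back of the worktop, so keep the wrist low and forward of them.
- carrier_grip (a point): Centre of the carrier's grip bar, 130 mm above the carrier's underside. The bar runs along the carrier's x, is 100 mm long, 18 mm wide (along y) and 20 mm tall; nothing else lies within 30 mm either side of it at that height. The posts stand below the bar, 34 mm either side of its centre. The carrier hangs in balance from here once both wells are filled.
- free_well (a point): Centre of the floor of the empty well, 60 mm to the +y side of the carrier's centre and 6 mm above its underside; axes as the carrier's. The mouth is 18 mm above this point.
- salt_well (a point): Centre of the floor of the other well (60 mm to the -y side), in which the salt shaker stands; axes as the carrier's.
- salt_center (a point): Salt shaker with a grey domed top, 44 mm across, 90 mm high, loose, standing in the carrier's other well at the start. This point is its centre, 45 mm above its foot; z up.
- red_center (a point): Spice jar with a bright red screw cap, loose, about 0.11 kg, 91 mm high, standing on the worktop: glass body 39 mm across, the cap 36 mm across, making up the top 16 mm. Safe to grip by the cap or the body. This point is its centre, 45.5 mm above its foot; z up.
- blue_center (a point): Another spice jar, with a dark blue cap, 41 mm across and 100 mm high, standing on the worktop near the red-capped one (they may be swapped). It stays where it is. This point is its centre, 50 mm above its foot.
- blue_jar: The same dark-blue-capped jar; origin at the centre of its foot.
- red_jar: The red-capped jar; origin at the centre of its foot.
- salt: The salt shaker; origin at the centre of its foot.
- tin: Green tin, 75 mm across, 58 mm high, at the back; stays. Origin: centre of its underside.
- lemon: Lemon 71 x 53 x 51 mm lying on the left, the nearer of two (the other is fixed); stays. Origin under its centre.
There are look-alikes about, which are no part of the job. Leave any purple look-alike of the salt alone.

How it is judged:
By the outcome, as a careful person would: the job done as asked, in the order asked, and still so for the second after the job is handed in, while the arm keeps its last pose, push and grip.
It also fails if it takes over 48 s, if anything falls off the work surface, if the arm or the gripper's body presses on something with over 40 N, if the wrist force passes 120 N, or if a joint passes its speed limit or range.

## Working session

There is one attempt and no reset: what is moved stays moved. The work goes in short steps, each a Python script; the robot and the scene stay as the last script left them, time stands still between calls to the robot, and variables do not carry over. Pictures are saved under pics/ and viewed, at most 10 in all, crops included, and the job is handed in when it is done.

```bash
ls; mkdir -p pics; python3 - <<'E'
from plant import bot, grab_frame
import cv2
for n in("side","top"):
    f=grab_frame(n); cv2.imwrite(f"pics/{n}0.png",f["color"][:,:,::-1]); print(n,f["camera_matrix"],f["world_from_camera"].round(3),[k for k in f])
o=bot.observe();print(o)
E
```

```text
pics
side [[448.32980953   0.         278.28821708]
 [  0.         448.32980953 214.41432402]
 [  0.           0.           1.        ]] [[-0.977  0.066 -0.204  0.328]
 [-0.214 -0.349  0.912  1.137]
 [-0.011  0.935  0.355  0.437]
 [ 0.     0.     0.     1.   ]] ['color', 'camera_matrix', 'world_from_camera']
top [[457.85970536   0.         282.92724761]
 [  0.         457.85970536 208.36888122]
 [  0.           0.           1.        ]] [[ 0.065  0.977 -0.201  0.336]
 [-0.998  0.064 -0.009  0.295]
 [ 0.004  0.202  0.979  1.028]
 [ 0.     0.     0.     1.   ]] ['color', 'camera_matrix', 'world_from_camera']
{'time': 0.1, 'qpos': array([-1.17387863,  0.3217258 , -0.07008157,  1.45155863,  0.02260152,
        1.37080751, -0.05693492]), 'joint_vel': array([ 1.15170019e-04, -1.39248662e-03, -4.19055903e-05, -4.36973766e-03,
        3.54561774e-03,  1.20203397e-03, -9.62331858e-04]), 'joint_efforts': array([ 2.38314038e-05, -4.94881117e+01, -3.83897955e-01, -3.15209699e+01,
        1.30477166e-02,  7.46047532e-03, -2.14855930e-05]), 'ee_pos': array([0.24266347, 0.6024805 , 0.23034501]), 'eef_rot': array([-5.97634355e-01, -3.08398842e+00,  2.66555655e-03]), 'wrist_force': array([-0.65558477, -0.68168506, -0.23073473]), 'ft_torque': array([-0.00959414, -0.05482585, -0.00878812]), 'gripper_force': 0.0, 'opening': 0.9979916492038595}
```

View pics/side0.png

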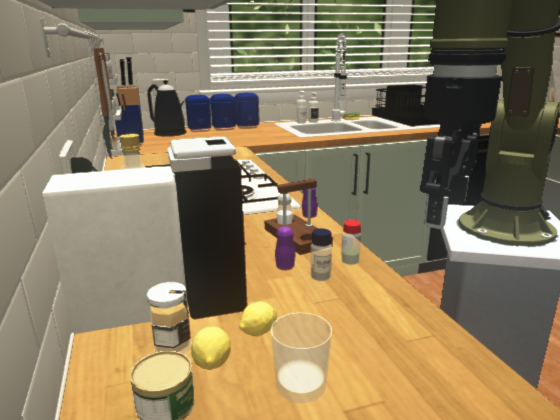

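View pics/top0.png

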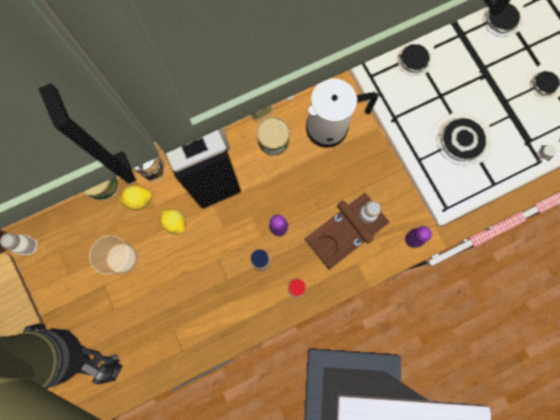

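The side view shows the dark carrier at (297,230) with the salt in its far well at (285,207), the red cap at (352,228), the blue cap at (321,240) and purple shakers at (286,247) and (310,200). In the top view the carrier is at (347,231) with its empty well at (330,243) and the salt at (371,210).

Candidates in the top view for the jar to move: red cap (297,287), dark-blue cap (260,259), purple shakers (278,225) and (419,237). The description picks the red cap. I'll check it in one close crop.

```bash
cat > h.py <<'E'
import numpy as np, cv2
from plant import bot, grab_frame
def ray(f,uv):
    K=f["camera_matrix"];T=f["world_from_camera"]
    d=np.array([(uv[0]-K[0,2])/K[0,0],-(uv[1]-K[1,2])/K[1,1],-1.])
    return T[:3,3],T[:3,:3]@d
def onplane(f,uv,z):
    o,d=ray(f,uv); return o+d*(z-o[2])/d[2]
def proj(f,p):
    T=f["world_from_camera"];c=T[:3,:3].T@(np.asarray(p)-T[:3,3]);v=f["camera_matrix"]@np.array([c[0],-c[1],-c[2]]);return v[:2]/v[2]
def blobs(f,lo,hi,amin=40):
    hsv=cv2.cvtColor(f["color"],cv2.COLOR_RGB2HSV)
    n,l,s,c=cv2.connectedComponentsWithStats(cv2.inRange(hsv,lo,hi))
    return [(s[i],c[i]) for i in range(1,n) if s[i][4]>=amin]
E
python3 - <<'E'
from h import *
t=grab_frame("top");s=grab_frame("side")
for n,lo,hi,z in(("red",(0,180,110),(6,255,255),.091),("blue",(105,100,20),(125,255,120),.1)):
    for st,c in blobs(t,lo,hi): print(n,"top",st,c.round(1),onplane(t,c,z).round(4))
    for st,c in blobs(s,lo,hi): print(n,"side",st,c.round(1),onplane(s,c,z-.008).round(4))
a=cv2.resize(t["color"][185:305,245:405],None,fx=5,fy=5,interpolation=cv2.INTER_CUBIC)
cv2.imwrite("pics/ct.png",a[:,:,::-1])
b=cv2.resize(s["color"][165:285,220:380],None,fx=5,fy=5,interpolation=cv2.INTER_CUBIC)
cv2.imwrite("pics/cs.png",b[:,:,::-1])
E
```

```text
red side [344 220  16  13 174] [351.6 226. ] [0.3677 0.2655 0.083 ]
blue top [252 251  15  15 181] [259.2 258.1] [0.4207 0.3451 0.1   ]
blue side [ 186   95   72   33 1662] [218.9 109.6] [ 1.2177 -1.3256  0.092 ]
blue side [116 105  25  29 507] [129.4 119.8] [ 1.5416 -0.9098  0.092 ]
```

View pics/ct.png

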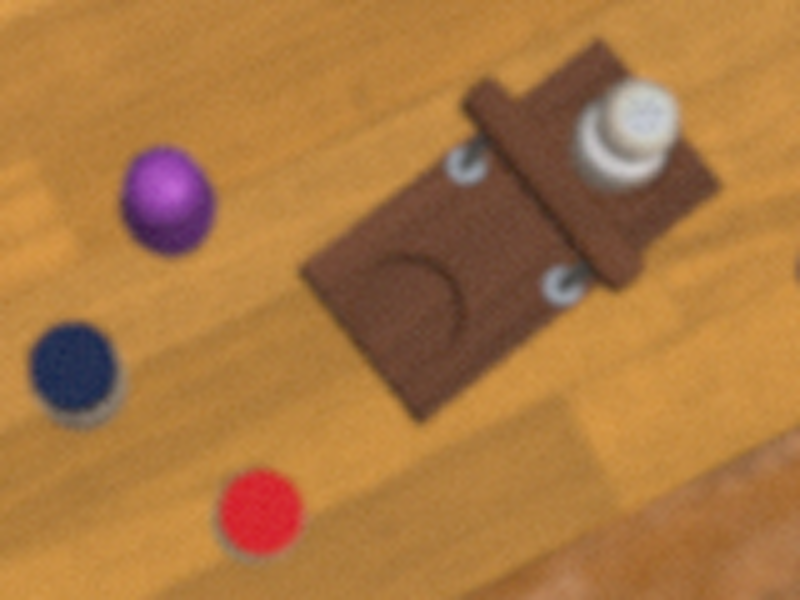

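View pics/cs.png

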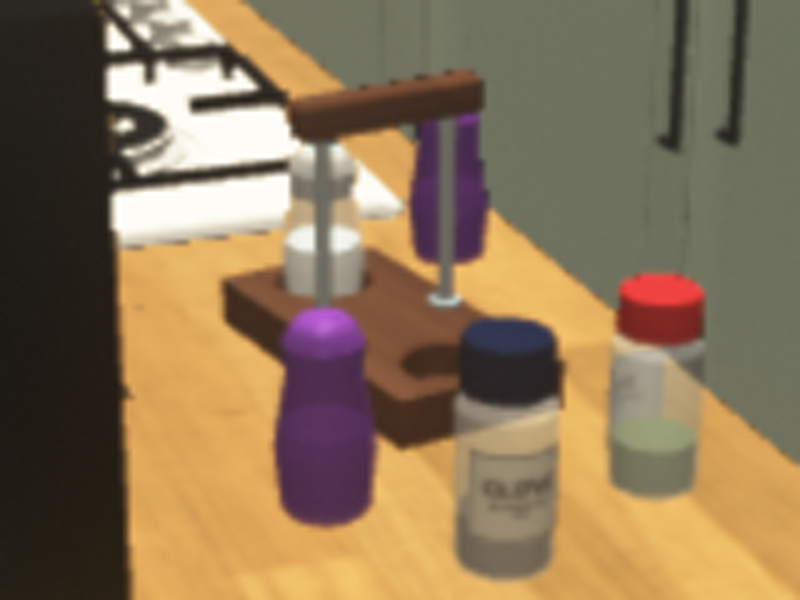

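The top crop shows the red cap, a plain red disc, at (261,512), clear of the blue cap at (73,368), so the choice holds. It also shows the empty well at about (408,307), the block corners and the bar ends. The side crop agrees: free well near the blue jar, salt in the far well.

```bash
python3 - <<'E'
from h import *
t=grab_frame("top");s=grab_frame("side")
hsv=cv2.cvtColor(t["color"],cv2.COLOR_RGB2HSV)
m=cv2.inRange(hsv,(0,150,130),(6,255,255))|cv2.inRange(hsv,(174,150,130),(180,255,255)); 
n,l,st,c=cv2.connectedComponentsWithStats(m); print([(st[i],c[i].round(1)) for i in range(1,n) if st[i][4]>60 and abs(c[i][0]-297)<20])
F=lambda p:(p[0]/5+245-.4,p[1]/5+185-.4)
G=lambda p:(p[0]/5+220-.4,p[1]/5+165-.4)
print("red",onplane(t,F((261,512)),.091), "side red foot-ish", onplane(s,G((655,297)),.091))
q=[(303,270),(420,412),(720,185),(600,40)]
C=np.array([onplane(t,F(p),.024) for p in q]); print("corners",C.round(4),"c",C.mean(0), [np.linalg.norm(C[i]-C[i-1]).round(4) for i in range(4)])
y=(C[0]+C[1]-C[2]-C[3])[:2]; print("yaw of y axis",np.degrees(np.arctan2(y[1],y[0])))
B=[onplane(t,F(p),.14) for p in((491,87),(614,278))]
print("bar",B,(B[0]+B[1])/2,np.linalg.norm(B[0]-B[1]))
print("salt top",onplane(t,F((645,113)),.096))
S=[onplane(s,G(p),.14) for p in((292,103),(480,74))]; print("side bar top-edge",S)
E
```

```text
[(array([289, 279,  17,  17, 225], dtype=int32), array([296.8, 287.2]))]
red [0.36841547 0.26546612 0.091     ] side red foot-ish [0.36954816 0.27465952 0.091     ]
corners [[0.4772 0.251  0.024 ]
 [0.4182 0.1966 0.024 ]
 [0.5275 0.0678 0.024 ]
 [0.5904 0.1231 0.024 ]] c [0.50331861 0.15963433 0.024     ] [np.float64(0.1708), np.float64(0.0802), np.float64(0.1689), np.float64(0.0838)]
yaw of y axis 130.88605171046962
bar [array([0.5388683 , 0.18562007, 0.14      ]), array([0.46566622, 0.13469554, 0.14      ])] [0.50226726 0.16015781 0.14      ] 0.08917316263477276
salt top [0.54208804 0.11579647 0.096     ]
side bar top-edge [array([0.53911487, 0.19331057, 0.14      ]), array([0.46237144, 0.1324441 , 0.14      ])]
```

```bash
cat >> h.py <<'E'
def down(deg):  # tool pointing down, tool y at this yaw
    a=np.radians((deg+90)/2); return np.pi*np.array([np.cos(a),np.sin(a),0])
def show(tag=""):
    o=bot.observe(); print(tag,round(o["time"],2),o["ee_pos"].round(4),o["wrist_force"].round(1),round(o["opening"],3),round(o["gripper_force"],1),o["qpos"].round(2))
E
python3 - <<'E'
from h import *
o=bot.observe()
for d in(41,221,-139,131,-49,311):
  for p in((.3684,.2655,.2),(.3684,.2655,.04),(.4637,.2053,.2),(.503,.16,.111),(.503,.16,.23)):
    q=bot.inverse_kinematics(p,down(d)); print(d,p,None if q is None else np.round(q,2))
bot.move_to((.3684,.2655,.19),down(41)); show("above")
f=grab_frame("side");cv2.imwrite("pics/s1.png",f["color"][:,:,::-1])
E
```

```text
41 (0.3684, 0.2655, 0.2) [-0.86 -0.08  0.17  1.96  0.01  1.26  0.02]
41 (0.3684, 0.2655, 0.04) [-0.85  0.1   0.17  2.13 -0.02  0.91  0.05]
41 (0.4637, 0.2053, 0.2) [-0.73  0.03  0.26  1.85 -0.01  1.26  0.26]
41 (0.503, 0.16, 0.111) [-0.66  0.16  0.33  1.91 -0.06  1.08  0.41]
41 (0.503, 0.16, 0.23) [-0.67  0.06  0.32  1.77 -0.02  1.32  0.38]
221 (0.3684, 0.2655, 0.2) None
221 (0.3684, 0.2655, 0.04) None
221 (0.4637, 0.2053, 0.2) None
221 (0.503, 0.16, 0.111) [-1.3   0.26  1.07  1.93 -0.26  1.1  -2.55]
221 (0.503, 0.16, 0.23) [-1.49  0.1   1.21  1.79 -0.09  1.32 -2.68]
-139 (0.3684, 0.2655, 0.2) None
-139 (0.3684, 0.2655, 0.04) None
-139 (0.4637, 0.2053, 0.2) None
-139 (0.503, 0.16, 0.111) [-1.3   0.26  1.07  1.93 -0.26  1.1  -2.55]
-139 (0.503, 0.16, 0.23) [-1.49  0.1   1.21  1.79 -0.09  1.32 -2.68]
131 (0.3684, 0.2655, 0.2) [-0.75 -0.08  0.07  1.96  0.01  1.26  1.6 ]
131 (0.3684, 0.2655, 0.04) [-0.73  0.1   0.05  2.13 -0.01  0.91  1.61]
131 (0.4637, 0.2053, 0.2) [-0.64  0.03  0.18  1.85 -0.01  1.26  1.82]
131 (0.503, 0.16, 0.111) [-0.57  0.16  0.23  1.91 -0.04  1.08  1.96]
131 (0.503
[... 158 characters left out ...]
.97  0.1   0.3   2.14 -0.04  0.91 -1.5 ]
-49 (0.4637, 0.2053, 0.2) [-0.83  0.03  0.37  1.86 -0.01  1.26 -1.31]
-49 (0.503, 0.16, 0.111) [-0.75  0.16  0.42  1.91 -0.07  1.08 -1.15]
-49 (0.503, 0.16, 0.23) [-0.76  0.06  0.41  1.77 -0.02  1.32 -1.19]
311 (0.3684, 0.2655, 0.2) [-0.97 -0.09  0.28  1.96  0.03  1.26 -1.56]
311 (0.3684, 0.2655, 0.04) [-0.97  0.1   0.3   2.14 -0.04  0.91 -1.5 ]
311 (0.4637, 0.2053, 0.2) [-0.83  0.03  0.37  1.86 -0.01  1.26 -1.31]
311 (0.503, 0.16, 0.111) [-0.75  0.16  0.42  1.91 -0.07  1.08 -1.15]
311 (0.503, 0.16, 0.23) [-0.76  0.06  0.41  1.77 -0.02  1.32 -1.19]
above 1.66 [0.3683 0.267  0.1904] [-0.5 -0.2 -0.1] 1.002 0.0 [-0.86 -0.08  0.16  1.97  0.01  1.24  0.02]
```

View pics/s1.png

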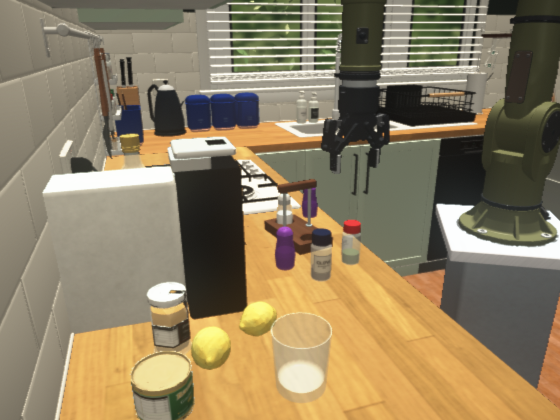

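The open fingers at (333,160) and (385,158) straddle the line above the red cap at (352,228), clear of the blue jar. I'll descend and grip.

```bash
python3 - <<'E'
from h import *
print(bot.movel((.3684,.2655,.04),max_speed=.12,force_limit=8)); show("low")
bot.grab(40); show("grip")
bot.movel((.3684,.2655,.17),max_speed=.12); show("up")
for n in("top","side"):
    f=grab_frame(n)
    if n=="side": cv2.imwrite("pics/s2.png",cv2.resize(f["color"][80:290,220:430],None,fx=2.8,fy=2.8)[:,:,::-1])
    for st,c in blobs(f,(0,170,100),(8,255,255),30): print(n,st,c.round(1),onplane(f,c,.22).round(4))
E
```

```text
False
low 3.11 [0.3689 0.2659 0.0407] [ 0.5 -0.3  0.4] 1.004 0.0 [-0.85  0.1   0.17  2.13 -0.02  0.91  0.05]
grip 3.61 [0.3685 0.2656 0.0404] [-1.2 -1.3  4. ] 0.442 39.9 [-0.85  0.1   0.17  2.13 -0.02  0.91  0.05]
up 4.84 [0.3679 0.2651 0.1691] [-0.7 -0.3 -1.5] 0.447 40.2 [-0.86 -0.06  0.17  2.    0.01  1.2   0.02]
side [350 160  14  12 149] [356.8 165.5] [0.3624 0.2967 0.22  ]
```

View pics/s2.png

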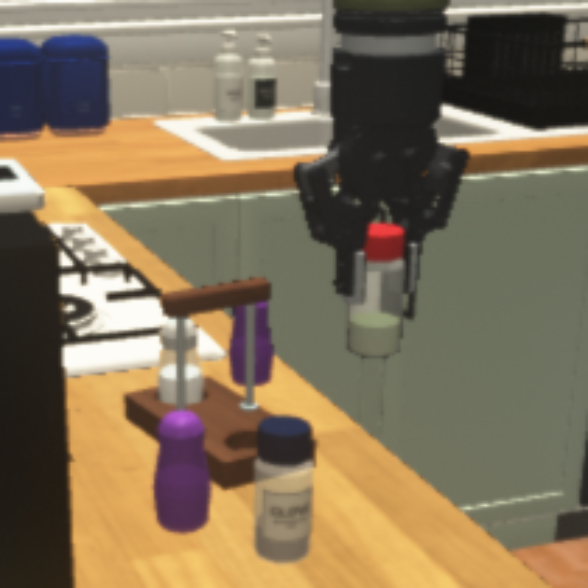

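The jar hangs in the fingers nearly upright: cap (385,240), foot (375,340). Next I'll go above the well and compare the foot with the mouth.

```bash
python3 - <<'E'
from h import *
t=grab_frame("top"); print("well by rim",onplane(t,(411/5+244.6,304/5+184.6),.024))
bot.movel((.4637,.2053,.15),max_speed=.12); 
bot.movel((.4637,.2053,.085),max_speed=.1); bot.dwell(.2); show("above well")
s=grab_frame("side"); p=bot.observe()["ee_pos"]
P=lambda q:((proj(s,q)-np.array([270,150]))*5+2).round().astype(int)
print("expected foot",P(p-[0,0,.04]),"cap top",P(p+[0,0,.051]),"well mouth centre",P((.4637,.2053,.024)))
im=cv2.resize(s["color"][150:270,270:380],None,fx=5,fy=5,interpolation=cv2.INTER_CUBIC)[:,:,::-1]
cv2.imwrite("pics/s3.png",im)
f=grab_frame("top");cv2.imwrite("pics/t3.png",cv2.resize(f["color"][185:305,265:405],None,fx=5,fy=5)[:,:,::-1])
E
```

```text
well by rim [0.46526352 0.20273161 0.024     ]
above well 7.09 [0.4642 0.2056 0.0857] [ 0.1  0.5 -2.2] 0.444 40.2 [-0.74  0.14  0.29  1.98 -0.05  1.02  0.29]
expected foot [200 394] cap top [203 202] well mouth centre [200 437]
```

View pics/s3.png

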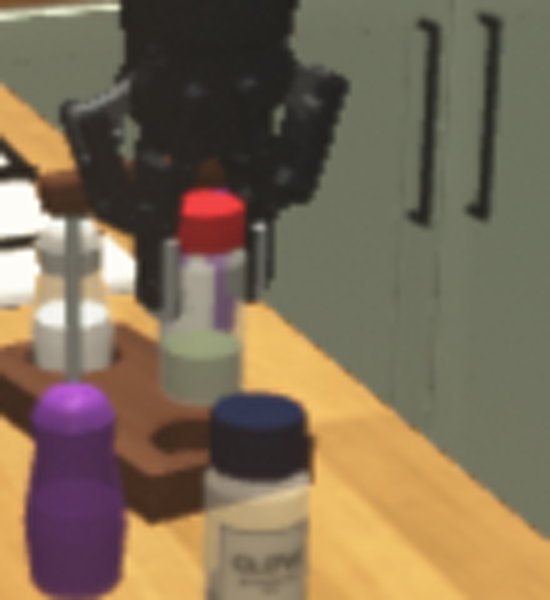

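The cap top is at (213,203), about 10 px (2 raw px) right of expected. The foot centre is near (200,388), and the mouth's left edge at (152,437) puts its centre at about (201,437), as predicted. I'll quantify the tilt before lowering.

```bash
python3 - <<'E'
from h import *
s=grab_frame("side")
b=blobs(s,(0,170,100),(8,255,255),30); p=bot.observe()["ee_pos"]
for st,c in b: print("cap now",st,c.round(1))
print("pred now",proj(s,p+[0,0,.0426]),"pred at lift",proj(s,(.3679,.2651,.2117)),"pred at start",proj(s,(.3684,.2655,.083)))
# sensitivity: px per mm along carrier x,y and z
for d in((.755,.656,0),(-.656,.755,0),(0,0,1)): print((proj(s,p+np.array(d)*.005)-proj(s,p)).round(2),"px per 5mm")
# jar bottom outline: horizontal edges per row of grey-green contents
hsv=cv2.cvtColor(s["color"],cv2.COLOR_RGB2HSV)
for r in range(215,232): print(r," ".join("%d/%d"%(hsv[r,c,0],hsv[r,c,1]) for c in range(299,323)))
E
```

```text
cap now [306 188  13  12 130] [311.9 193.9]
pred now [310.21574926 193.82179027] pred at lift [354.61259156 165.49783049] pred at start [351.27576045 225.98867096]
[-1.9  0.4] px per 5mm
[1.21 0.68] px per 5mm
[ 0.03 -2.1 ] px per 5mm
215 18/149 18/146 17/135 18/62 23/36 22/38 23/37 25/39 24/38 25/39 25/39 25/39 23/40 20/37 166/37 161/47 168/50 9/66 18/98 19/111 19/133 20/140 20/145 19/145
216 17/150 18/147 17/135 18/62 23/39 25/41 30/43 31/47 30/47 33/51 34/54 33/55 34/53 33/50 28/43 17/41 14/50 17/78 19/97 19/110 18/133 19/143 20/144 19/145
217 15/148 17/148 17/133 20/61 30/42 33/50 35/58 35/61 34/59 35/59 35/61 35/61 36/60 35/59 33/57 33/57 32/59 26/72 22/90 20/109 19/132 20/141 20/143 20/145
218 12/137 13/140 14/117 23/54 34/55 35/60 35/60 35/61 35/62 34/59 36/60 35/61 36/61 36/60 34/59 34/61 34/60 34/63 29/67 21/101 19/133 20/141 20/142 20/143
219 11/136 11/134 13/106 23/53 34/60 35/62 34/60 35/61 35/63 34/59 35/60 36/60 35/61 36/60 35/61 35/63 35/62 34/61 30/62 20/100 18/135 19/143 20/144 20/145
220 12/136 11/135 12/113 20/61 30/53 32/59 33/58 34/60 34/59 34/61 34/58 35/59 34/5
[... 1112 characters left out ...]
26/53 27/52 22/67 18/108 18/138 18/146 18/147 18/145
228 11/139 11/138 12/130 13/105 17/74 22/59 25/57 25/57 28/54 29/49 28/51 26/51 28/51 27/49 29/50 30/48 27/45 26/38 23/22 13/53 15/99 15/104 16/105 15/106
229 11/136 11/138 11/137 12/128 13/103 16/76 20/65 24/60 25/59 27/55 26/52 25/54 25/52 26/51 30/34 80/9 110/27 116/65 115/78 116/72 122/56 122/57 122/54 122/54
230 11/137 12/139 12/137 12/138 12/131 12/112 13/94 15/84 16/78 18/73 18/69 19/69 19/67 20/53 108/15 115/76 115/88 115/92 116/91 115/94 116/91 116/89 115/94 115/92
231 11/137 11/139 12/139 12/139 11/136 11/135 11/131 12/129 12/122 12/117 13/109 13/109 13/98 9/51 120/59 117/89 116/91 115/92 116/91 116/92 116/92 116/92 116/92 116/92
```

The foot is within about 2 mm of the well centre along the image, and the jar leans about 4° at most. That fits the 4.5 mm slack, so I'll lower with a force stop.

```bash
python3 - <<'E'
from h import *
hit=bot.movel((.464,.205,.0435),max_speed=.03,force_limit=5); show("lowered %s"%hit)
s=grab_frame("side"); print([(st,c.round(1)) for st,c in blobs(s,(0,170,100),(8,255,255),30)])
p=bot.observe()["ee_pos"]; print(proj(s,p+[0,0,.0426]), "cap if seated upright",proj(s,(.4637,.2053,.089)))
E
```

```text
lowered True 8.41 [0.4638 0.2049 0.0464] [-0.7 -0.3  4.1] 0.446 40.6 [-0.73  0.2   0.29  2.01 -0.07  0.94  0.31]
[(array([306, 205,  13,  12, 128], dtype=int32), array([311.6, 210.6]))]
[310.05254199 210.34575824] cap if seated upright [310.07614569 210.41115853]
```

Contact came at z = 0.0464, exactly the well-floor height, so the jar is seated. I'll release, rise and look again.

```bash
python3 - <<'E'
from h import *
bot.open_jaws(); bot.dwell(.2); p=bot.observe()["ee_pos"]
bot.movel((p[0],p[1],.2),max_speed=.12); show("up")
bot.move_to((.36,.30,.25),down(131)); show("aside")
s=grab_frame("side");t=grab_frame("top")
a=cv2.resize(t["color"][185:285,265:405],None,fx=5,fy=5,interpolation=cv2.INTER_CUBIC)
b=cv2.resize(s["color"][165:265,240:380],None,fx=5,fy=5,interpolation=cv2.INTER_CUBIC)
cv2.imwrite("pics/t4.png",a[:,:,::-1]);cv2.imwrite("pics/s4.png",b[:,:,::-1])
print([(st,c.round(1)) for st,c in blobs(s,(0,170,100),(8,255,255),30)])
E
```

```text
up 10.62 [0.4622 0.2042 0.1991] [ 0.5  1.1 -0.2] 1.001 0.0 [-0.75  0.03  0.29  1.85 -0.01  1.26  0.26]
aside 11.78 [0.3602 0.2995 0.2496] [ 1.  -0.2 -0.2] 0.996 0.0 [-0.9  -0.08  0.14  1.86  0.01  1.36  1.52]
[(array([303, 205,  15,  12, 149], dtype=int32), array([310.3, 210.6]))]
```

View pics/t4.png

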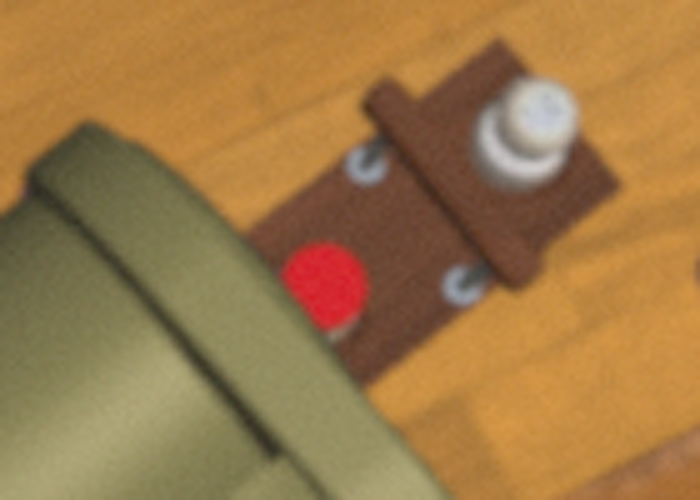

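View pics/s4.png

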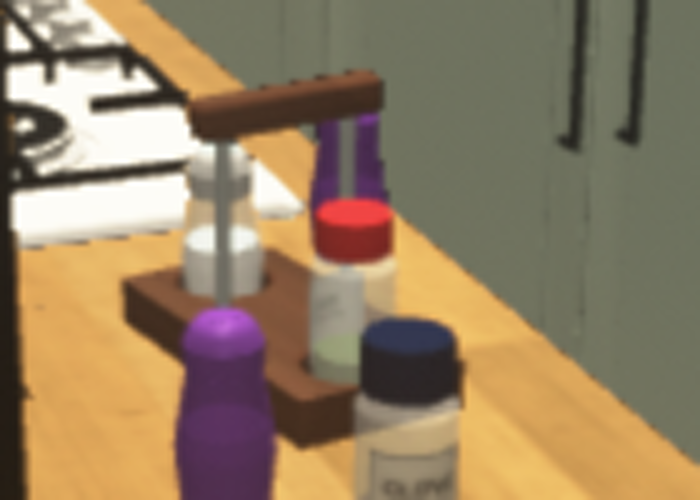

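The jar stands upright in the well: cap (326,287) in the top crop and (353,230) in the side crop. The salt and carrier haven't moved. Next I'll take the bar.

```bash
python3 - <<'E'
from h import *
bot.move_to((.5025,.16,.22),down(131))
print(bot.movel((.5025,.16,.107),max_speed=.1,force_limit=8)); show("low")
bot.grab(100); bot.dwell(.2); show("grip"); p=bot.observe()["ee_pos"]
bot.movel((p[0],p[1],p[2]+.1),max_speed=.06); bot.dwell(.5); show("lifted")
s=grab_frame("side");t=grab_frame("top")
b=cv2.resize(s["color"][110:265,210:420],None,fx=3.5,fy=3.5,interpolation=cv2.INTER_CUBIC)
cv2.imwrite("pics/s5.png",b[:,:,::-1])
print(bot.observe()["ft_torque"],bot.observe()["eef_rot"],down(131))
E
```

```text
False
low 13.99 [0.5031 0.1602 0.1077] [0.2 1.  0. ] 1.003 0.0 [-0.71  0.16  0.38  1.92 -0.07  1.07  1.99]
grip 14.82 [0.5029 0.1596 0.1071] [ 2.8 -2.4 -0.3] 0.194 98.0 [-0.71  0.16  0.38  1.92 -0.07  1.07  1.99]
lifted 17.14 [0.5029 0.1596 0.2071] [ 0.6  0.4 -6. ] 0.199 97.6 [-0.72  0.07  0.38  1.8  -0.03  1.28  1.95]
[-0.00501581  0.00320931 -0.01180693] [ 1.10013716e+00 -2.94266653e+00  5.54027178e-06] [-1.10020894  2.94264247  0.        ]
```

View pics/s5.png

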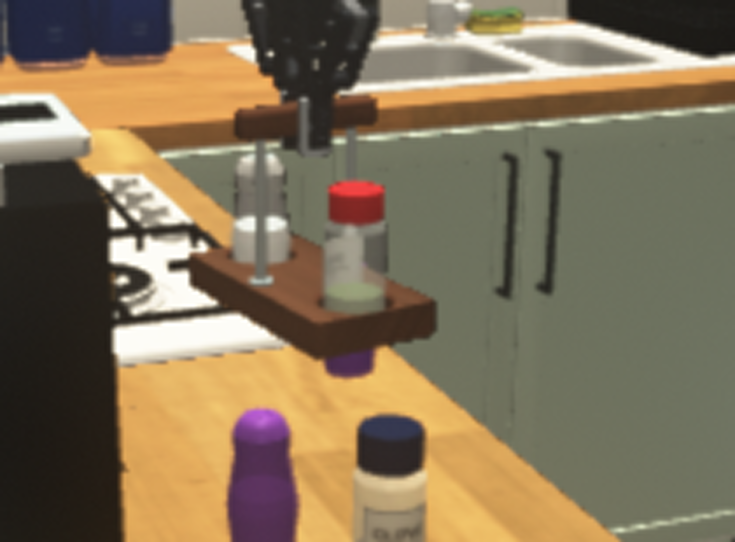

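The carrier hangs level about 10 cm up. Both condiments are upright in their wells: salt (261,205), red jar (356,245). The blue and purple ones still stand in place, and the load reads 6 N with hardly any moment. I'll hand it in.

```bash
python3 -c "
from plant import bot
print(bot.sign_off())"
```

```text
the job is handed in; nothing more can be done
None
```

The red-capped jar was set in the empty well and released with the carrier still on the worktop. The arm now holds the carrier level by its grip bar, 10 cm up, with both condiments upright; I handed it in at about 17 s, and no verdict came back.

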